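Line up used filter cartridges by how dirty they are

TASK

Stand the four used filter cartridges on the draining tray, one centred on each teal disc, lined up from cleanest to dirtiest: the lightest next to the blue filter housing, then ever darker, the darkest at the far end of the row. Keep the cartridges upright all the while, so that none falls over, and leave the glass jar that stands among them in its place.

Things in the scene. Friction and masses are not known exactly. Their poses are not given: they have to be found in the camera images.
- cartridge_white: Used water-filter cartridge, almost clean, white: firm upright cylinder 50 mm in diameter, 127 mm high, finely grooved, with a dark 27 mm bore in its top; 0.10 to 0.21 kg. Stands loose on the bench at the start. The four differ only in shade. Origin: centre of the underside; z is its axis, up.
- cartridge_beige: Used water-filter cartridge, lightly soiled, beige (sand colour): firm upright cylinder 50 mm in diameter, 127 mm high, finely grooved, with a dark 27 mm bore in its top; 0.10 to 0.21 kg. Stands loose on the bench at the start. The four differ only in shade. Origin: centre of the underside; z is its axis, up.
- cartridge_brown: Used water-filter cartridge, heavily soiled, mid brown: firm upright cylinder 50 mm in diameter, 127 mm high, finely grooved, with a dark 27 mm bore in its top; 0.10 to 0.21 kg. Stands loose on the bench at the start. The four differ only in shade. Origin: centre of the underside; z is its axis, up.
- cartridge_dark: Used water-filter cartridge, the dirtiest, very dark brown, almost black: firm upright cylinder 50 mm in diameter, 127 mm high, finely grooved, with a dark 27 mm bore in its top; 0.10 to 0.21 kg. Stands loose on the bench at the start. The four differ only in shade. Origin: centre of the underside; z is its axis, up.
- disc_a: Round teal silicone disc, 74 mm across, 4 mm thick, at the left end of the row as the robot sees it (largest y); one of four about 96 mm apart, fixed on a white draining tray (430 by 130 mm, long side within 12 degrees of y, rim 25 mm above the bench). Origin: centre of its underside, 12 mm above the bench: its top is 4 mm higher. z up.
- disc_b: Round teal silicone disc, 74 mm across, 4 mm thick, second from the left (next to disc_a); one of four about 96 mm apart, fixed on a white draining tray (430 by 130 mm, long side within 12 degrees of y, rim 25 mm above the bench). Origin: centre of its underside, 12 mm above the bench: its top is 4 mm higher. z up.
- disc_c: Round teal silicone disc, 74 mm across, 4 mm thick, third from the left (between disc_b and disc_d); one of four about 96 mm apart, fixed on a white draining tray (430 by 130 mm, long side within 12 degrees of y, rim 25 mm above the bench). Origin: centre of its underside, 12 mm above the bench: its top is 4 mm higher. z up.
- disc_d: Round teal silicone disc, 74 mm across, 4 mm thick, at the right end of the row (smallest y); one of four about 96 mm apart, fixed on a white draining tray (430 by 130 mm, long side within 12 degrees of y, rim 25 mm above the bench). Origin: centre of its underside, 12 mm above the bench: its top is 4 mm higher. z up.
- housing: Water-filter housing, 200 mm high: clear sump 86 mm in diameter under a blue ribbed head 110 mm across, ports reaching 98 mm from its axis along its x. Fixed beyond one end of the tray, left (+y) or right (-y); a steel bowl of brass parts (160 mm across, 55 mm high) stands beyond the other. Origin: centre of its underside.
- jar: Closed green glass sample jar with a steel lid, 52 mm in diameter, 84 mm high, 0.18 kg. It stands loose among the cartridges and is to be left alone. Origin: centre of its underside, z up. Other small things lie about between and beside the cartridges, all under 45 mm high.
Mind the look-alikes: they are no part of the job. What is shaped like the cartridge_beige but purple is not meant. What is shaped like the cartridge_brown but purple is not meant.

How it is judged (in metres and radians):
At the end, for the whole second after the job is handed in: Each cartridge stands upright (within 0.1 rad), released and at rest on a disc, within 12 mm of its centre and under 5 mm above its top; from the housing's end: white, beige, brown, dark (housing at +y: disc_a, b, c, d; at -y: disc_d, c, b, a) (((world y of housing above 0 m and horizontal distance between cartridge_white and disc_a below 0.012 m and z of cartridge_white in the frame of disc_a below 0.009 m and horizontal distance between cartridge_beige and disc_b below 0.012 m and z of cartridge_beige in the frame of disc_b below 0.009 m and horizontal distance between cartridge_brown and disc_c below 0.012 m and z of cartridge_brown in the frame of disc_c below 0.009 m and horizontal distance between cartridge_dark and disc_d below 0.012 m and z of cartridge_dark in the frame of disc_d below 0.009 m) or (world y of housing below 0 m and horizontal distance between cartridge_white and disc_d below 0.012 m and z of cartridge_white in the frame of disc_d below 0.009 m and horizontal distance between cartridge_beige and disc_c below 0.012 m and z of cartridge_beige in the frame of disc_c below 0.009 m and horizontal distance between cartridge_brown and disc_b below 0.012 m and z of cartridge_brown in the frame of disc_b below 0.009 m and horizontal distance between cartridge_dark and disc_a below 0.012 m and z of cartridge_dark in the frame of disc_a below 0.009 m)) and angle between each of cartridge_white, cartridge_beige, cartridge_brown, cartridge_dark's own z axis and vertical below 0.1 rad and linear speed of each of cartridge_white, cartridge_beige, cartridge_brown, cartridge_dark below 0.02 m/s and angular speed of each of cartridge_white, cartridge_beige, cartridge_brown, cartridge_dark below 0.15 rad/s); the robot touches nothing.
It fails at once if a cartridge has fallen over (tilted more than 0.7 rad) (angle between any of cartridge_white, cartridge_beige, cartridge_brown, cartridge_dark's own z axis and vertical above 0.7 rad).
It fails at once if the glass jar was pushed more than 30 mm from its place or knocked over (distance of jar from where it was at the start of the episode above 0.03 m or angle between jar's own z axis and vertical above 0.7 rad).
It also fails if it takes over 112 s, if anything falls off the work surface, if the arm or the gripper's body presses on something with over 40 N, if the wrist force passes 120 N, or if a joint passes its speed limit or range.

ROBOT

A 6-joint arm with a two-finger parallel gripper is mounted at the origin on the work surface. World frame = base frame: x ahead of the robot, y to its left, z up, the work surface at z = 0. Lengths are in mm, angles in rad, forces in N, time in s.
With the tool pointing down it reaches from about 150 to 775 mm from the base axis. Payload 6.1 kg.
Tool frame: the origin (TCP) lies on the centre line of the jaws, within the pads' length; the fingertips stand 11 mm ahead of it and the grasp point (between the pads) lies 8 mm behind it; z points along the fingers, y is the direction in which the jaws open and shut (so a half turn about z gives the same grasp; the last joint's range is limited). The gripper opens to 85 mm and grips with 20 to 120 N. Pads are 22 mm wide; open, the fingers measure 114 mm over their backs; the gripper's body (76 mm by 85 mm) begins 54 mm behind the grasp point. The pads swing forward as they close: fully open they stand 13 mm farther back than shut.
Start: joints at [-1.178, 0.126, -0.04, 1.405, 0, 1.571], TCP at [200.95, -485.002, 242.295] pointing down, gripper open.
Joint ranges: [-2.72, 2.72], [-0.95, 1.95], [-1.27, 1.35], [-1.78, 2.02], [-1.46, 1.47], [-3.14, 3.14]. Speed limits (rad/s): [2.39, 2.39, 3.01, 3.14, 3.14, 3.14].

INTERFACE

Orientations are given as a unit quaternion [x, y, z, w].
In Python, from workcell import manip gives the robot as it stands. The module is installed in compiled form; this text tells all that it offers.
- The arm moves only by the shell command python3 -m pendant 'ROWS'. ROWS is JSON, a list of rows, each a list of 3 entries, a list of its own where there are three numbers: the shift along the tool's x, y, z in cm, then the turn, a rotation vector about the tool's x, y, z in degrees, then the closure, from 0 (fully open) to 1 (shut). In form: [[[tx, ty, tz], [ax, ay, az], jaw], ...]. A call has 1 to 10 rows; each row shifts and turns the pose as measured when the row begins, along the tool's axes as they then stand; what a row does not reach is not made up. A row lasts 1/8 s, in which the tool goes at most 62.5 mm and 10.7 degrees, less where a joint would pass 70% of its speed; a pose out of reach is approached as far as the arm can. A call is refused whole if a number of a shift passes 6.25 or a number of a turn 10.7, either way. A call with a gripper value outside its range is refused whole. The fingers move at their own pace and stop on an object; the grip force is fixed at half the most. Time passes only in rows, so rows that do not move let the fingers close. It gives the time, the measured TCP pose, the force and the opening at its end, in the units of the state.
- manip.get_obs(): the state, without advancing time (a new reading comes with each control period).
- manip.grab_frame(name): name is "side" or "top" or "wrist"; returns the picture (480x640x3 uint8, blue, green, red); there is no depth.
- manip.camera_model(name): a dict with "fx", "fy", "cx", "cy" (pixels), "position" and "rotation" of the camera in the world. Camera axes: x right, y up, looking along -z (the intrinsics and any distortion apply to the point x, -y, -z); pixel columns grow to the right and rows downward; lengths in mm; the calibration is good to about 2 mm. A picture is of the moment at which its call begins: read the wrist's pose just before it. camera_model takes no time and is no camera call; for the wrist camera it gives the pose at the moment of the call.
- manip.finish_job(): hands the job in, once; it reports no verdict.
The state is a dict: "time": time; "q": joint angles; "qvel": joint speeds; "joint_torque": joint torques, N m; "position": TCP position; "ee_rot": TCP orientation; "ft_force": force on the tool from outside, world axes, zero at the start; "wrist_torque": the same for the moment, N m; "finger_gap": finger opening in mm.
Only numpy, scipy, OpenCV 4.12 (cv2) and the standard library are available. Lean on these libraries where they do the work, as an engineer would, in place of code of your own. Each camera call takes 0.05 s, during which the arm holds its last target.

## Working session

There is one attempt and no reset: what is moved stays moved. The work goes in short steps, Python scripts to look and compute and a shell command to move; the robot and the scene stay as the last step left them, time stands still between calls to the robot, and variables do not carry over. Pictures are saved under pics/ and viewed, and the job is handed in when it is done.

```bash
mkdir -p pics; python3 - <<'E'
from workcell import manip
import cv2
for n in("top","side","wrist"):
    m=manip.camera_model(n); print(n,m)
    cv2.imwrite(f"pics/{n}0.png",manip.grab_frame(n))
o=manip.get_obs();print(o)
E
```

```text
top {'fx': 500.784893954813, 'fy': 500.784893954813, 'cx': 317.74172715088605, 'cy': 234.66561485025687, 'position': array([ 310.8471162 ,   24.95985783, 1244.02781402]), 'rotation': array([-0.04343773,  0.06331666,  0.714329  , -0.69558482])}
side {'fx': 575.5184717161954, 'fy': 575.5184717161954, 'cx': 324.9618467982171, 'cy': 229.51796267607682, 'position': array([-140.68908235,  987.42146548, 1173.76628188]), 'rotation': array([-0.10539805,  0.37843649,  0.87824302, -0.27270179])}
wrist {'fx': 337.6166440890501, 'fy': 337.6166440890501, 'cx': 320.32474966665944, 'cy': 237.4175446104673, 'position': array([ 270.60441301, -455.75520873,  373.02790194]), 'rotation': array([-0.12264642,  0.08362535, -0.54923833,  0.82237577])}
{'time': 0.15, 'q': array([-1.17801211e+00,  1.26257004e-01, -4.03592142e-02,  1.40538806e+00,
        9.27020715e-06,  1.57080220e+00]), 'qvel': array([ 0.00033508, -0.00306891,  0.00488276, -0.00124818,  0.00056046,
       -0.00047762]), 'joint_torque': array([ 1.84758101e-03, -4.36275923e+01,  3.53148293e+01,  1.35623000e-02,
        2.01350981e-04, -1.15396580e-05]), 'position': array([ 200.84117836, -484.74987715,  241.70686903]), 'ee_rot': array([ 9.80777370e-01,  1.95129151e-01, -1.13310840e-04, -5.93269937e-04]), 'ft_force': array([ 0.08244526,  0.57817124, -0.11310989]), 'wrist_torque': array([ 0.00025574, -0.04708053, -0.00096763]), 'finger_gap': 85.23681843451286}
```

View pics/top0.png

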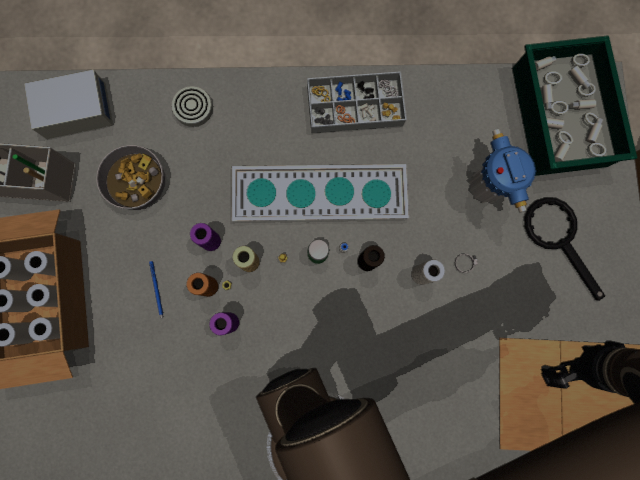

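View pics/side0.png

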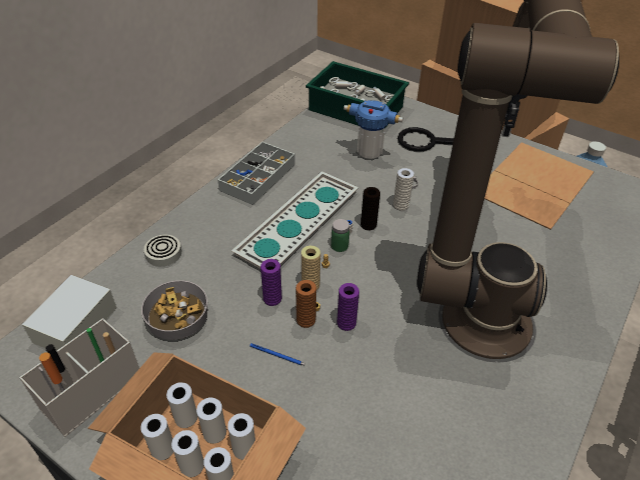

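View pics/wrist0.png

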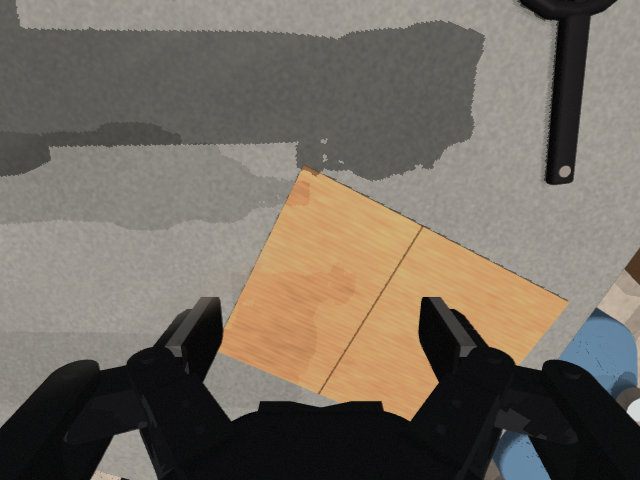

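The top view (right = −y, up = +x) shows the housing at about (510,168), so −y. That gives white→d, beige→c, brown→b, dark→a. The discs are at about (262,193), (301,194), (339,192) and (376,194). The purple cylinders are decoys. I'll enlarge it.

```bash
python3 - <<'E'
import cv2
im=cv2.imread("pics/top0.png")
cv2.imwrite("pics/c1.png",cv2.resize(im[150:350,170:310],None,fx=4,fy=4,interpolation=cv2.INTER_CUBIC)[:600*1+200,:][0:600])
cv2.imwrite("pics/c2.png",cv2.resize(im[225:305,300:460],None,fx=5,fy=5,interpolation=cv2.INTER_CUBIC))
cv2.imwrite("pics/c3.png",cv2.resize(im[155:230,225:415],None,fx=4,fy=4,interpolation=cv2.INTER_CUBIC))
cv2.imwrite("pics/c4.png",cv2.resize(im[215:345,180:300],None,fx=4.5,fy=4.5,interpolation=cv2.INTER_CUBIC))
E
```

```text
(no output)
```

View pics/c2.png

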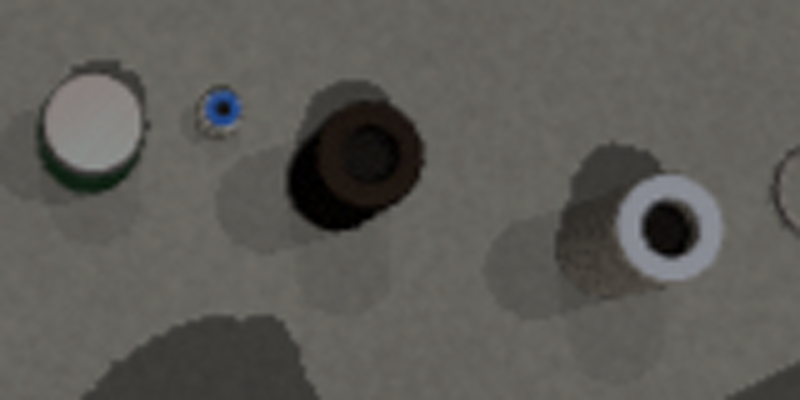

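View pics/c3.png

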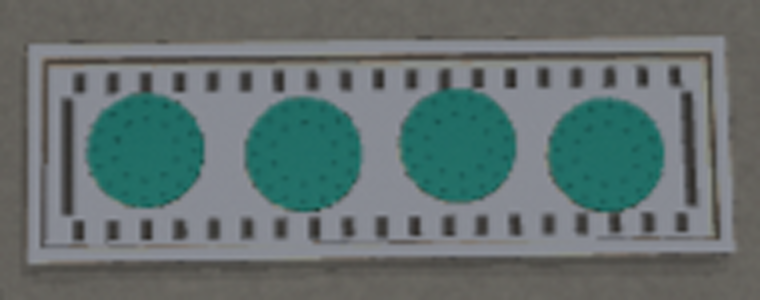

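View pics/c4.png

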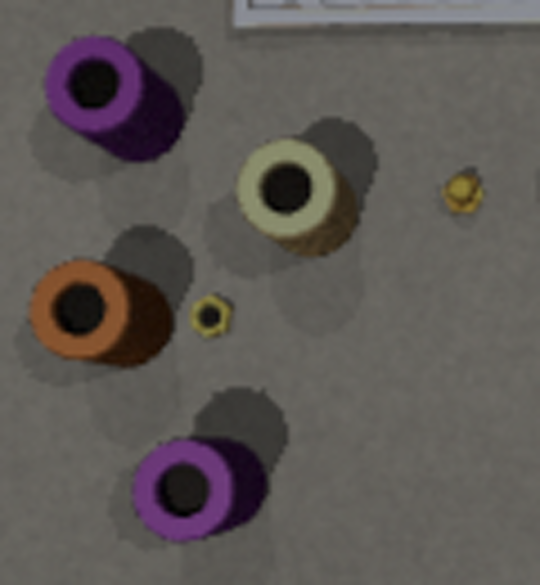

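```bash
cat > h.py <<'E'
import numpy as np, cv2
from scipy.spatial.transform import Rotation as R
from workcell import manip
def ray(m,u,v,z):
    d=np.array([(u-m['cx'])/m['fx'],-(v-m['cy'])/m['fy'],-1.])
    d=R.from_quat(m['rotation']).apply(d);p=m['position']
    return p+d*(z-p[2])/d[2]
def proj(m,P):
    c=R.from_quat(m['rotation']).inv().apply(np.array(P)-m['position'])
    return m['cx']+m['fx']*c[0]/-c[2], m['cy']-m['fy']*c[1]/-c[2]
E
python3 - <<'E'
from h import *
m=manip.camera_model("top")
f=lambda X,Y,s,ox,oy:((X+.5)/s-.5+ox,(Y+.5)/s-.5+oy)
s=manip.camera_model("side")
P={'dark':(f(370,155,5,300,225),127),'white':(f(670,228,5,300,225),127),'jar':(f(93,122,5,300,225),84),
'beige':(f(287,188,4.5,180,215),127),'brown':(f(80,310,4.5,180,215),127),'pur1':(f(94,84,4.5,180,215),127),'pur2':(f(184,490,4.5,180,215),127),
'a':(f(146,151,4,225,155),16),'b':(f(303,154,4,225,155),16),'c':(f(458,146,4,225,155),16),'d':(f(606,154,4,225,155),16),'hous':((510,168),200)}
for k,((u,v),z) in P.items():
    w=ray(m,u,v,z); print(k,w.round(1),np.round(proj(s,w),1))
o=manip.get_obs();print(R.from_quat(o['ee_rot']).as_matrix().round(3))
im=cv2.imread("pics/side0.png")
cv2.imwrite("pics/s1.png",cv2.resize(im[165:345,220:420],None,fx=4,fy=3.3,interpolation=cv2.INTER_CUBIC))
E
```

```text
dark [ 429.9 -133.3  127. ] [371.3 192.5]
white [ 393.4 -267.   127. ] [405.1 173.2]
jar [453.2 -10.4  84. ] [340.1 224.6]
beige [435.6 158.5 127. ] [310.4 252.4]
brown [378.  260.2 127. ] [305.7 287.6]
pur1 [490.2 254.1 127. ] [269.9 266.1]
pur2 [289.4 209.3 127. ] [348.6 290.6]
a [608.1 126.5  16. ] [266.4 247.6]
b [604.   28.2  16. ] [288.5 228.5]
c [606.9 -69.4  16. ] [307.1 209.9]
d [ 599.7 -162.6   16. ] [326.3 194.4]
hous [ 605.9 -429.3  200. ] [372.9 105. ]
[[ 0.924  0.383 -0.   ]
 [ 0.383 -0.924  0.001]
 [ 0.    -0.001 -1.   ]]
```

View pics/s1.png

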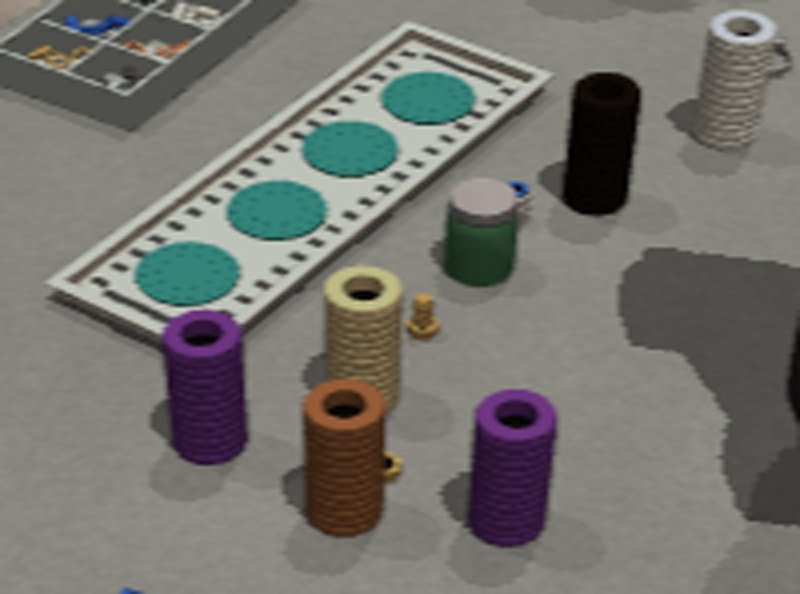

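The side view confirms the positions to within about a pixel. First I'll turn the tool so its y lies along world +x, and its x along world +y.

```bash
python3 -m pendant '[[[0,0,0],[0,0,-10.5],0],[[0,0,0],[0,0,-10.5],0],[[0,0,0],[0,0,-10.5],0],[[0,0,0],[0,0,-10.5],0],[[0,0,0],[0,0,-10.5],0],[[0,0,0],[0,0,-10.5],0],[[0,0,0],[0,0,-4.5],0]]'
cat > st.py <<'E'
from h import *
import sys
T={'dark':(429.9,-133.3),'white':(393.4,-267),'beige':(435.6,158.5),'brown':(378,260.2),'a':(608.1,126.5),'b':(604,28.2),'c':(606.9,-69.4),'d':(599.7,-162.6)}
o=manip.get_obs();M=R.from_quat(o['ee_rot']).as_matrix();p=o['position']
t=T[sys.argv[1]];g=np.array([t[0],t[1],float(sys.argv[2])])
print('t',o['time'],'p',p.round(1),'gap',o['finger_gap'].round(1),'F',o['ft_force'].round(1))
M0=np.array([[0,1,0],[1,0,0],[0,0,-1.]])
print('shift cm',(M.T@(g-p)/10).round(2),'turn deg',np.degrees(R.from_matrix(M.T@M0).as_rotvec()).round(2))
E
python3 st.py white 240
```

```text
time: 1.02
position: [200.4, -483.6, 239.2]
ee_rot: [0.696, 0.718, 0.001, -0.003]
ft_force: [-0.2, 0.4, -0.2]
finger_gap: 85.1Traceback (most recent call last):
  File "st.py", line 6, in <module>
    print('t',o['time'],'p',p.round(1),'gap',o['finger_gap'].round(1),'F',o['ft_force'].round(1))
                                             ^^^^^^^^^^^^^^^^^^^^^
AttributeError: 'float' object has no attribute 'round'
```

```bash
sed -i "s/o\['finger_gap'\].round(1)/round(o['finger_gap'],1)/" st.py; python3 st.py white 240
```

```text
t 1.025 p [ 200.4 -483.6  239.2] gap 85.1 F [-0.2  0.4 -0.2]
shift cm [21.05 19.97  0.  ] turn deg [-0.13 -0.34  1.78]
```

```bash
python3 -m pendant '[[[4,4,0],[0,0,1.5],0],[[4,4,0],[0,0,0],0],[[4,4,0],[0,0,0],0],[[4,4,0],[0,0,0],0],[[4,4,0],[0,0,0],0],[[0,0,0],[0,0,0],0]]'; python3 st.py white 240
```

```text
time: 1.78
position: [403.5, -276.4, 237.6]
ee_rot: [0.707, 0.708, 0.001, -0.004]
ft_force: [-0.3, -1.0, 0.2]
finger_gap: 85.5
t 1.775 p [ 403.5 -276.4  237.6] gap 85.5 F [-0.3 -1.   0.2]
shift cm [ 0.95 -1.01 -0.23] turn deg [-0.22 -0.46  0.07]
```

```bash
python3 -m pendant '[[[0.95,-1,0],[0,-0.4,0],0],[[0,0,2.5],[0,0,0],0],[[0,0,2.5],[0,0,0],0],[[0,0,0],[0,0,0],0]]'; python3 st.py white 92; python3 - <<'E'
from h import *
m=manip.camera_model("wrist");cv2.imwrite("pics/w1.png",manip.grab_frame("wrist"))
print(proj(m,(393.4,-267,127)),proj(m,(429.9,-133.3,127)))
E
```

```text
time: 2.28
position: [388.7, -267.1, 186.8]
ee_rot: [0.708, 0.706, -0.002, -0.002]
ft_force: [-0.9, 0.6, -0.9]
finger_gap: 85.3
t 2.275 p [ 388.7 -267.1  186.8] gap 85.3 F [-0.9  0.6 -0.9]
shift cm [0.02 0.52 9.48] turn deg [-0.3   0.01 -0.16]
(np.float64(327.9860267438256), np.float64(263.8193827388111)) (np.float64(403.44863312564416), np.float64(9.242641721112363))
```

View pics/w1.png

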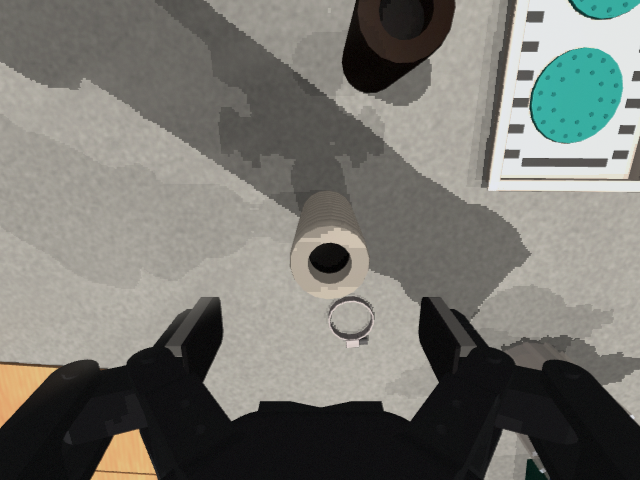

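The wrist view shows the white top at (329,259), about 2 mm from the prediction, with nothing under the fingers' path. Descending.

```bash
python3 -m pendant '[[[0,0.4,2],[-0.3,0,0],0],[[0,0,2.5],[0,0,0],0],[[0,0,2.5],[0,0,0],0],[[0,0,2.2],[0,0,0],0],[[0,0,0],[0,0,0],0]]'; python3 st.py white 92
```

```text
time: 2.95
position: [393.6, -272.0, 101.3]
ee_rot: [0.71, 0.704, 0.001, 0.006]
ft_force: [0.1, -0.2, -0.1]
finger_gap: 85.3
t 2.95 p [ 393.6 -272.   101.3] gap 85.3 F [ 0.1 -0.2 -0.1]
shift cm [ 0.5  -0.03  0.92] turn deg [ 0.56  0.43 -0.53]
```

```bash
python3 -m pendant '[[[0.4,0,0.9],[0.5,0.4,-0.5],0],[[0,0,0],[0,0,0],0]]'; python3 st.py white 92
```

```text
time: 3.2
position: [394.5, -269.0, 94.4]
ee_rot: [0.707, 0.707, 0.0, 0.002]
ft_force: [0.1, -0.2, 0.1]
finger_gap: 85.4
t 3.2 p [ 394.5 -269.    94.4] gap 85.4 F [ 0.1 -0.2  0.1]
shift cm [ 0.2  -0.11  0.24] turn deg [ 0.19  0.11 -0.06]
```

```bash
python3 -m pendant '[[[0.2,-0.1,0.2],[0.2,0,0],0],[[0,0,0],[0,0,0],1],[[0,0,0],[0,0,0],1],[[0,0,0],[0,0,0],1],[[0,0,0],[0,0,0],1],[[0,0,0],[0,0,0],1],[[0,0,0],[0,0,0],1]]'; python3 st.py white 92
```

```text
time: 4.08
position: [394.4, -267.3, 93.9]
ee_rot: [0.707, 0.707, -0.001, 0.002]
ft_force: [-0.5, -0.8, 0.2]
finger_gap: 49.0
t 4.075 p [ 394.4 -267.3   93.9] gap 49.0 F [-0.5 -0.8  0.2]
shift cm [ 0.03 -0.1   0.19] turn deg [ 0.09  0.2  -0.04]
```

Gripped (gap 49). TCP is at z 93.9, so a placed cartridge means TCP z ≈ 110. Lifting and carrying to d.

```bash
python3 -m pendant '[[[0,0,-3],[0,0,0],1],[[0,0,-4],[0,0,0],1],[[0,0,-4],[0,0,0],1],[[2,4,0],[0,0,0],1],[[2.5,4.5,0],[0,0,0],1],[[2.5,4.5,0],[0,0,0],1],[[2.3,4.5,0],[0,0,0],1],[[1,3,0],[0,0,0],1],[[0,0,0],[0,0,0],1]]'; python3 st.py d 130
```

```text
time: 5.2
position: [604.1, -160.4, 203.0]
ee_rot: [0.708, 0.706, -0.002, -0.001]
ft_force: [0.1, -0.6, -1.2]
finger_gap: 49.2
t 5.2 p [ 604.1 -160.4  203. ] gap 49.2 F [ 0.1 -0.6 -1.2]
shift cm [-0.21 -0.41  7.3 ] turn deg [-0.21  0.04 -0.19]
```

```bash
python3 -m pendant '[[[-0.2,-0.4,2],[-0.2,0,-0.2],1],[[0,0,2.5],[0,0,0],1],[[0,0,2.3],[0,0,0],1],[[0,0,0],[0,0,0],1]]'; python3 st.py d 112
```

```text
time: 5.7
position: [596.8, -163.3, 132.1]
ee_rot: [0.707, 0.707, -0.001, -0.001]
ft_force: [-0.7, 0.2, -1.0]
finger_gap: 48.8
t 5.7 p [ 596.8 -163.3  132.1] gap 48.8 F [-0.7  0.2 -1. ]
shift cm [0.07 0.3  2.01] turn deg [-0.22  0.02 -0.05]
```

Before lowering, I'll check with the side and top cameras.

```bash
python3 -m pendant '[[[0.1,0.3,1],[-0.2,0,0],1],[[0,0,0],[0,0,0],1]]'; python3 st.py d 111; python3 - <<'E'
from h import *
s=manip.grab_frame("wrist");m=manip.camera_model("wrist")
cv2.imwrite("pics/w2.png",s)
print(proj(m,(599.7,-162.6,16)))
s=manip.grab_frame("side")
cv2.imwrite("pics/s2.png",cv2.resize(s[100:250,240:440],None,fx=4,fy=4,interpolation=cv2.INTER_CUBIC))
E
```

```text
time: 5.95
position: [599.8, -162.9, 123.2]
ee_rot: [0.708, 0.707, 0.0, 0.001]
ft_force: [0.3, 0.3, -1.1]
finger_gap: 49.4
t 5.95 p [ 599.8 -162.9  123.2] gap 49.4 F [ 0.3  0.3 -1.1]
shift cm [ 0.03 -0.02  1.22] turn deg [ 0.08  0.05 -0.09]
(np.float64(318.7152379306583), np.float64(239.50034040222386))
```

View pics/w2.png

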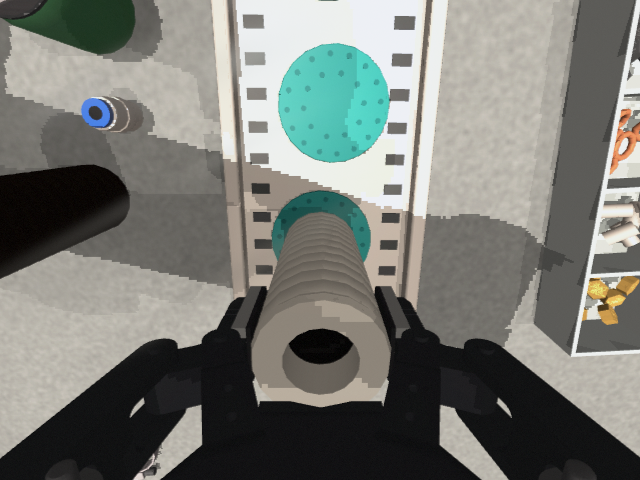

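View pics/s2.png

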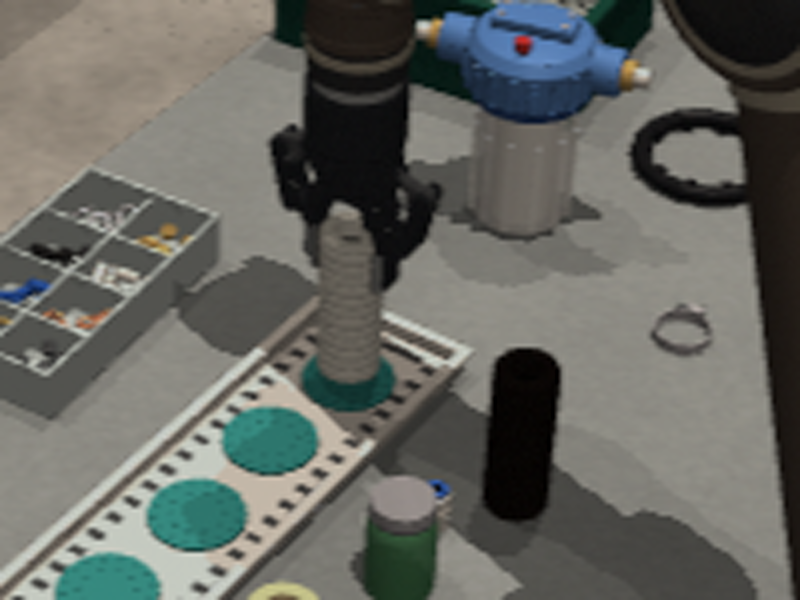

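Wrist: cartridge over disc d, which spans (272–370) with the cartridge centred at about 320. Side: it hangs about 12 mm over the disc and is centred. Lowering.

```bash
python3 -m pendant '[[[0,0,0.7],[0,0,0],1],[[0,0,0.3],[0,0,0],1],[[0,0,0],[0,0,0],1]]'; python3 st.py d 110
```

```text
time: 6.42
position: [601.1, -163.1, 114.7]
ee_rot: [0.708, 0.707, 0.001, 0.002]
ft_force: [-0.5, 0.6, -1.1]
finger_gap: 49.0
t 6.425 p [ 601.1 -163.1  114.7] gap 49.0 F [-0.5  0.6 -1.1]
shift cm [ 0.05 -0.14  0.47] turn deg [ 0.28  0.1  -0.08]
```

```bash
python3 -m pendant '[[[0,-0.1,0.3],[0.2,0,0],1],[[0,0,0],[0,0,0],1]]'; python3 -m pendant '[[[0,0,0.2],[0,0,0],1],[[0,0,0],[0,0,0],1]]'; python3 st.py d 110
```

```text
time: 6.68
position: [600.0, -163.1, 111.5]
ee_rot: [0.708, 0.707, -0.0, 0.001]
ft_force: [0.5, 0.5, -1.0]
finger_gap: 48.8
time: 6.92
position: [600.4, -163.2, 110.1]
ee_rot: [0.708, 0.707, 0.0, 0.001]
ft_force: [-0.2, -0.9, -0.8]
finger_gap: 48.8
t 6.925 p [ 600.4 -163.2  110.1] gap 48.8 F [-0.2 -0.9 -0.8]
shift cm [ 0.06 -0.07  0.01] turn deg [ 0.12  0.12 -0.07]
```

```bash
python3 -m pendant '[[[0,0,0.15],[0,0,0],1],[[0,0,0],[0,0,0],1]]'; python3 -m pendant '[[[0,0,0.15],[0,0,0],1],[[0,0,0],[0,0,0],1]]'
```

```text
time: 7.18
position: [600.5, -163.2, 110.2]
ee_rot: [0.708, 0.707, 0.0, 0.002]
ft_force: [-0.5, 0.2, -2.4]
finger_gap: 48.9
time: 7.42
position: [600.7, -163.2, 110.0]
ee_rot: [0.708, 0.707, 0.001, 0.003]
ft_force: [-0.4, -0.5, -1.5]
finger_gap: 48.9
```

Height is at the expected 110, so releasing.

```bash
python3 -m pendant '[[[0,0,0],[0,0,0],0.4],[[0,0,0],[0,0,0],0],[[0,0,0],[0,0,0],0],[[0,0,0],[0,0,0],0],[[0,0,0],[0,0,0],0]]'; python3 -m pendant '[[[0,0,-2],[0,0,0],0],[[0,0,-4],[0,0,0],0],[[0,0,-4],[0,0,0],0],[[0,0,-3],[0,0,0],0],[[0,0,0],[0,0,0],0]]'; python3 st.py dark 210; python3 - <<'E'
from h import *
s=manip.grab_frame("side")
cv2.imwrite("pics/s3.png",cv2.resize(s[100:250,240:440],None,fx=4,fy=4,interpolation=cv2.INTER_CUBIC))
E
```

```text
time: 8.05
position: [600.8, -163.3, 109.2]
ee_rot: [0.708, 0.707, 0.001, 0.003]
ft_force: [0.2, 0.6, 1.1]
finger_gap: 85.5
time: 8.68
position: [599.8, -162.8, 241.9]
ee_rot: [0.708, 0.707, 0.0, 0.002]
ft_force: [0.2, 0.3, -0.6]
finger_gap: 85.6
t 8.675 p [ 599.8 -162.8  241.9] gap 85.6 F [ 0.2  0.3 -0.6]
shift cm [  2.94 -17.     3.14] turn deg [ 0.15  0.13 -0.08]
```

View pics/s3.png

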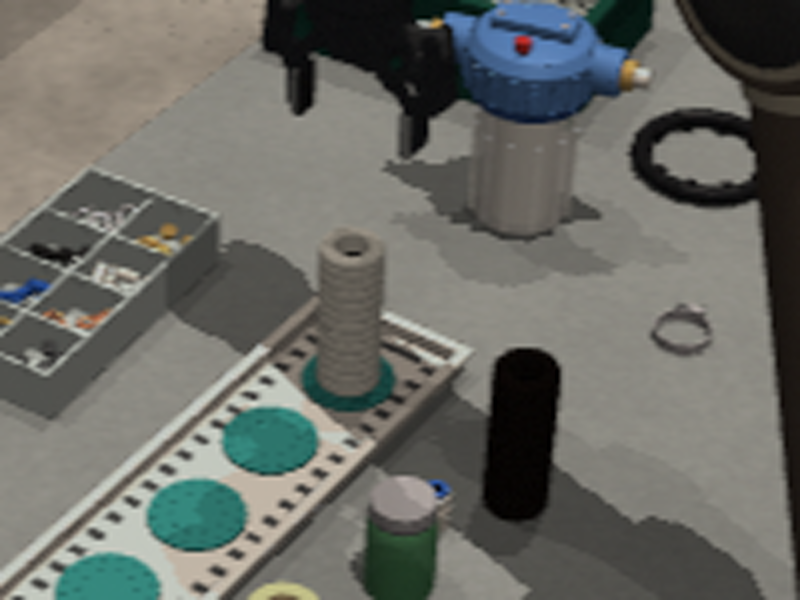

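White stands centred on disc d (cartridge column 351, disc centre 349). Next is the dark one.

```bash
python3 -m pendant '[[[0.7,-4.5,0],[0,0,0],0],[[0.8,-4.5,0],[0,0,0],0],[[0.8,-4.2,0.5],[0,0,0],0],[[0.6,-3.8,2],[0,0,0],0],[[0,0,0],[0,0,0],0]]'; python3 st.py dark 92
```

```text
time: 9.35
position: [421.0, -131.5, 204.4]
ee_rot: [0.707, 0.707, -0.004, -0.005]
ft_force: [0.3, 0.7, 0.1]
finger_gap: 85.2
t 9.35 p [ 421.  -131.5  204.4] gap 85.2 F [0.3 0.7 0.1]
shift cm [-0.21  1.04 11.22] turn deg [-0.75 -0.13 -0.06]
```

```bash
python3 -m pendant '[[[-0.2,1,0.5],[-0.7,0,0],0],[[0,0,2],[0,0,0],0],[[0,0,2.5],[0,0,0],0],[[0,0,0],[0,0,0],0]]'; python3 st.py dark 92
```

```text
time: 9.85
position: [436.7, -134.6, 151.7]
ee_rot: [0.707, 0.707, 0.002, 0.001]
ft_force: [0.4, -0.0, 0.0]
finger_gap: 85.6
t 9.85 p [ 436.7 -134.6  151.7] gap 85.6 F [ 0.4 -0.   0. ]
shift cm [ 0.12 -0.7   5.97] turn deg [ 0.19 -0.1  -0.04]
```

```bash
python3 -m pendant '[[[0.1,-0.5,0],[0,0,0],0],[[0,0,2],[0,0,0],0],[[0,0,2],[0,0,0],0],[[0,0,1.5],[0,0,0],0],[[0,0,0],[0,0,0],0]]'; python3 st.py dark 92
```

```text
time: 10.48
position: [436.3, -134.7, 99.4]
ee_rot: [0.707, 0.707, 0.004, 0.004]
ft_force: [-0.1, -0.6, 0.4]
finger_gap: 85.4
t 10.475 p [ 436.3 -134.7   99.4] gap 85.4 F [-0.1 -0.6  0.4]
shift cm [ 0.14 -0.64  0.74] turn deg [ 0.58  0.01 -0.02]
```

```bash
python3 -m pendant '[[[0.1,-0.5,0.5],[0.5,0,0],0],[[0,0,0],[0,0,0],0]]'; python3 st.py dark 92
```

```text
time: 10.72
position: [431.7, -133.9, 95.4]
ee_rot: [0.707, 0.707, 0.001, 0.001]
ft_force: [-0.0, 0.5, -0.4]
finger_gap: 85.5
t 10.725 p [ 431.7 -133.9   95.4] gap 85.5 F [-0.   0.5 -0.4]
shift cm [ 0.06 -0.18  0.34] turn deg [ 0.13  0.03 -0.02]
```

```bash
python3 -m pendant '[[[0,-0.1,0.2],[0,0,0],0],[[0,0,0],[0,0,0],1],[[0,0,0],[0,0,0],1],[[0,0,0],[0,0,0],1],[[0,0,0],[0,0,0],1],[[0,0,0],[0,0,0],1],[[0,0,0],[0,0,0],1]]'; python3 st.py dark 92
```

```text
time: 11.6
position: [431.3, -134.2, 94.5]
ee_rot: [0.707, 0.707, 0.001, 0.002]
ft_force: [0.2, -0.6, 0.7]
finger_gap: 48.8
t 11.6 p [ 431.3 -134.2   94.5] gap 48.8 F [ 0.2 -0.6  0.7]
shift cm [ 0.09 -0.14  0.25] turn deg [ 0.25  0.08 -0.03]
```

```bash
python3 -m pendant '[[[0,0,-3],[0,0,0],1],[[0,0,-4],[0,0,0],1],[[0,0,-4],[0,0,0],1],[[2.5,2,-1.5],[0,0,0],1],[[4.5,3,0],[0,0,0],1],[[4.5,3,0],[0,0,0],1],[[4.5,3,0],[0,0,0],1],[[4.5,3,0],[0,0,0],1],[[3.5,2.5,0],[0,0,0],1],[[1,1,0],[0,0,0],1]]'; python3 st.py a 130
```

```text
time: 12.85
position: [609.6, 123.1, 218.2]
ee_rot: [0.709, 0.706, -0.001, -0.001]
ft_force: [-0.1, 0.2, -1.9]
finger_gap: 48.5
t 12.85 p [609.6 123.1 218.2] gap 48.5 F [-0.1  0.2 -1.9]
shift cm [ 0.34 -0.13  8.82] turn deg [-0.16  0.04 -0.25]
```

```bash
python3 -m pendant '[[[0.2,-0.1,2],[0,0,-0.2],1],[[0,0,3],[0,0,0],1],[[0,0,3],[0,0,0],1],[[0,0,0],[0,0,0],1]]'; python3 st.py a 120;python3 -m pendant '[[[0,0,0],[0,0,0],1]]'; python3 st.py a 120
```

```text
time: 13.35
position: [607.9, 124.4, 134.1]
ee_rot: [0.707, 0.707, -0.003, -0.001]
ft_force: [-0.2, 0.0, -1.8]
finger_gap: 49.3
t 13.35 p [607.9 124.4 134.1] gap 49.3 F [-0.2  0.  -1.8]
shift cm [0.22 0.02 1.41] turn deg [-0.37  0.14 -0.03]
time: 13.48
position: [608.2, 124.0, 135.2]
ee_rot: [0.707, 0.707, -0.003, -0.001]
ft_force: [-0.6, -0.2, -1.6]
finger_gap: 49.2
t 13.475 p [608.2 124.  135.2] gap 49.2 F [-0.6 -0.2 -1.6]
shift cm [ 0.25 -0.    1.52] turn deg [-0.33  0.13 -0.06]
```

Grip was about z 94.5, so placement is at about 110.5.

```bash
python3 -m pendant '[[[0.2,0,1.3],[-0.3,0,0],1],[[0,0,0.5],[0,0,0],1],[[0,0,0],[0,0,0],1]]'; python3 st.py a 110.5
```

```text
time: 13.85
position: [609.3, 125.9, 118.6]
ee_rot: [0.708, 0.707, 0.001, 0.002]
ft_force: [0.1, -0.7, -2.7]
finger_gap: 49.0
t 13.85 p [609.3 125.9 118.6] gap 49.0 F [ 0.1 -0.7 -2.7]
shift cm [ 0.06 -0.12  0.81] turn deg [ 0.21  0.09 -0.09]
```

```bash
python3 -m pendant '[[[0,-0.1,0.5],[0.2,0,0],1],[[0,0,0],[0,0,0],1]]'; python3 -m pendant '[[[0,0,0.3],[0,0,0],1],[[0,0,0],[0,0,0],1]]'; python3 st.py a 110.5
```

```text
time: 14.1
position: [608.4, 126.0, 113.8]
ee_rot: [0.708, 0.707, -0.0, 0.001]
ft_force: [0.1, -0.1, -1.9]
finger_gap: 48.9
time: 14.35
position: [608.7, 126.1, 111.0]
ee_rot: [0.708, 0.707, -0.0, 0.001]
ft_force: [0.3, 0.3, -1.7]
finger_gap: 48.8
t 14.35 p [608.7 126.1 111. ] gap 48.8 F [ 0.3  0.3 -1.7]
shift cm [ 0.04 -0.06  0.05] turn deg [ 0.07  0.08 -0.08]
```

```bash
python3 -m pendant '[[[0,0,0.15],[0,0,0],1],[[0,0,0],[0,0,0],1]]'; python3 -m pendant '[[[0,0,0.1],[0,0,0],1],[[0,0,0],[0,0,0],1]]'; python3 st.py a 110.5
```

```text
time: 14.6
position: [609.0, 126.2, 110.8]
ee_rot: [0.708, 0.707, 0.001, 0.001]
ft_force: [-0.5, -0.7, -3.0]
finger_gap: 48.9
time: 14.85
position: [609.0, 126.2, 110.6]
ee_rot: [0.708, 0.707, 0.001, 0.001]
ft_force: [-0.7, 0.6, -1.2]
finger_gap: 48.5
t 14.85 p [609.  126.2 110.6] gap 48.5 F [-0.7  0.6 -1.2]
shift cm [ 0.03 -0.09  0.01] turn deg [ 0.19  0.04 -0.08]
```

```bash
python3 -m pendant '[[[0,0,0],[0,0,0],0.4],[[0,0,0],[0,0,0],0],[[0,0,0],[0,0,0],0],[[0,0,0],[0,0,0],0],[[0,0,0],[0,0,0],0]]'; python3 -m pendant '[[[0,0,-2],[0,0,0],0],[[0,0,-4],[0,0,0],0],[[0,0,-4],[0,0,0],0],[[0,0,-3],[0,0,0],0],[[0,0,0],[0,0,0],0]]'; python3 st.py beige 210; python3 - <<'E'
from h import *
s=manip.grab_frame("side")
cv2.imwrite("pics/s4.png",cv2.resize(s[140:320,220:420],None,fx=4,fy=3.3,interpolation=cv2.INTER_CUBIC))
E
```

```text
time: 15.48
position: [609.4, 126.3, 110.3]
ee_rot: [0.708, 0.707, 0.001, 0.002]
ft_force: [-0.6, -0.3, -0.3]
finger_gap: 85.4
time: 16.1
position: [608.5, 126.3, 243.1]
ee_rot: [0.708, 0.707, 0.0, 0.001]
ft_force: [0.5, 0.1, -1.1]
finger_gap: 85.4
t 16.1 p [608.5 126.3 243.1] gap 85.4 F [ 0.5  0.1 -1.1]
shift cm [  3.2  -17.3    3.27] turn deg [ 0.12  0.06 -0.08]
```

View pics/s4.png

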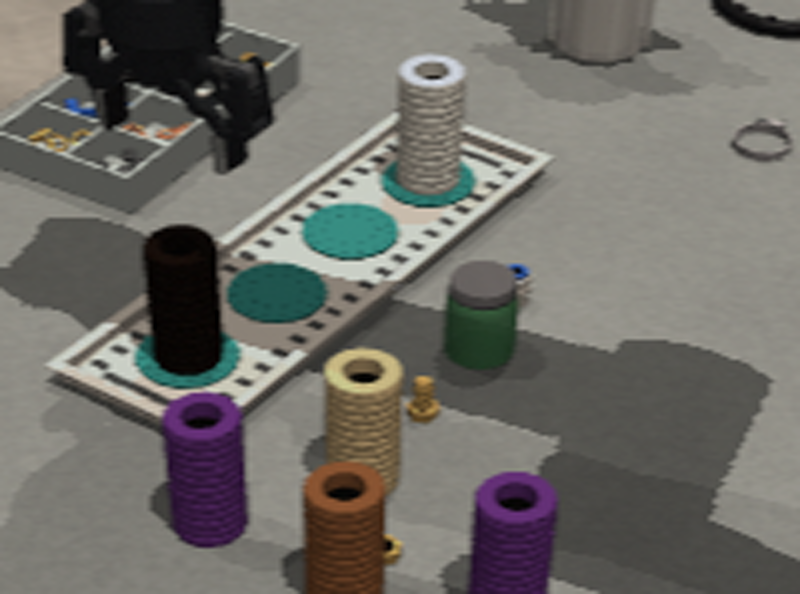

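The dark one stands centred on disc a (column about 186, disc 187). Next is beige.

```bash
python3 -m pendant '[[[0.7,-4.5,0],[0,0,0],0],[[0.8,-4.5,0],[0,0,0],0],[[0.9,-4.0,0],[0,0,0],0],[[0.7,-3.3,1],[0,0,0],0],[[0,0,0],[0,0,0],0]]'; python3 -m pendant '[[[0,0,0],[0,0,0],0]]'; python3 st.py beige 150
```

```text
time: 16.77
position: [437.8, 157.0, 221.7]
ee_rot: [0.708, 0.706, -0.006, -0.003]
ft_force: [0.2, 0.6, 0.7]
finger_gap: 85.3
time: 16.9
position: [437.8, 156.9, 221.0]
ee_rot: [0.708, 0.706, -0.006, -0.003]
ft_force: [0.2, -0.6, 0.1]
finger_gap: 85.2
t 16.9 p [437.8 156.9 221. ] gap 85.2 F [ 0.2 -0.6  0.1]
shift cm [ 0.2  -0.13  7.1 ] turn deg [-0.73  0.29 -0.12]
```

```bash
python3 -m pendant '[[[0,-0.2,1],[-0.6,0.3,0],0],[[0,0,2.5],[0,0,0],0],[[0,0,2.5],[0,0,0],0],[[0,0,0],[0,0,0],0]]'; python3 st.py beige 92
```

```text
time: 17.4
position: [437.8, 156.1, 156.7]
ee_rot: [0.709, 0.705, -0.001, -0.001]
ft_force: [-0.8, 0.0, 0.3]
finger_gap: 85.4
t 17.4 p [437.8 156.1 156.7] gap 85.4 F [-0.8  0.   0.3]
shift cm [ 0.24 -0.21  6.47] turn deg [-0.11 -0.01 -0.26]
```

```bash
python3 -m pendant '[[[0.2,-0.3,0.5],[0,0,-0.2],0],[[0,0,2],[0,0,0],0],[[0,0,2],[0,0,0],0],[[0,0,1.3],[0,0,0],0],[[0,0,0],[0,0,0],0]]'; python3 st.py beige 92
```

```text
time: 18.02
position: [437.4, 159.1, 100.0]
ee_rot: [0.708, 0.707, 0.002, 0.0]
ft_force: [-0.3, -0.3, -0.2]
finger_gap: 85.8
t 18.025 p [437.4 159.1 100. ] gap 85.8 F [-0.3 -0.3 -0.2]
shift cm [-0.06 -0.18  0.8 ] turn deg [ 0.2  -0.13 -0.09]
```

```bash
python3 -m pendant '[[[-0.1,-0.2,0.6],[0.2,0,0],0],[[0,0,0],[0,0,0],0],[[0,0,0],[0,0,0],1],[[0,0,0],[0,0,0],1],[[0,0,0],[0,0,0],1],[[0,0,0],[0,0,0],1],[[0,0,0],[0,0,0],1],[[0,0,0],[0,0,0],1]]'; python3 st.py beige 92
```

```text
time: 19.02
position: [436.8, 158.6, 96.0]
ee_rot: [0.708, 0.707, 0.003, -0.0]
ft_force: [0.5, -0.2, 0.2]
finger_gap: 49.2
t 19.025 p [436.8 158.6  96. ] gap 49.2 F [ 0.5 -0.2  0.2]
shift cm [-0.01 -0.12  0.4 ] turn deg [ 0.2  -0.21 -0.09]
```

```bash
python3 -m pendant '[[[0,0,-3],[0,0,0],1],[[0,0,-4],[0,0,0],1],[[0,0,-4],[0,0,0],1],[[-2.5,1.5,-2],[0,0,0],1],[[-4.5,3,0],[0,0,0],1],[[-4.5,3,0],[0,0,0],1],[[-4.5,3,0],[0,0,0],1],[[-4,3,0],[0,0,0],1],[[-2,2.5,0],[0,0,0],1],[[0,0,0],[0,0,0],1]]'; python3 st.py c 130
```

```text
time: 20.27
position: [598.7, -69.1, 224.2]
ee_rot: [0.707, 0.708, -0.001, -0.003]
ft_force: [-0.8, -0.4, -1.6]
finger_gap: 48.4
t 20.275 p [598.7 -69.1 224.2] gap 48.4 F [-0.8 -0.4 -1.6]
shift cm [-0.05  0.87  9.42] turn deg [-0.3  -0.14  0.07]
```

```bash
python3 -m pendant '[[[0,0.8,2],[-0.2,0,0],1],[[0,0,3],[0,0,0],1],[[0,0,3],[0,0,0],1],[[0,0,0],[0,0,0],1],[[0,0,0],[0,0,0],1]]'; python3 st.py c 120
```

```text
time: 20.9
position: [603.9, -66.4, 142.2]
ee_rot: [0.706, 0.708, -0.0, -0.003]
ft_force: [-0.5, -0.2, -1.3]
finger_gap: 48.8
t 20.9 p [603.9 -66.4 142.2] gap 48.8 F [-0.5 -0.2 -1.3]
shift cm [-0.3   0.31  2.22] turn deg [-0.28 -0.22  0.17]
```

```bash
python3 -m pendant '[[[-0.3,0.3,1.5],[-0.2,-0.2,0.2],1],[[0,0,0.6],[0,0,0],1],[[0,0,0],[0,0,0],1]]'; python3 st.py c 112
```

```text
time: 21.28
position: [608.1, -69.4, 122.3]
ee_rot: [0.707, 0.707, 0.001, 0.001]
ft_force: [0.5, -0.2, -2.1]
finger_gap: 48.9
t 21.275 p [608.1 -69.4 122.3] gap 48.9 F [ 0.5 -0.2 -2.1]
shift cm [-0.   -0.12  1.03] turn deg [ 0.13  0.02 -0.02]
```

```bash
python3 -m pendant '[[[0,-0.1,0.7],[0.1,0,0],1],[[0,0,0],[0,0,0],1]]'; python3 -m pendant '[[[0,0,0.3],[0,0,0],1],[[0,0,0],[0,0,0],1]]'; python3 st.py c 112
```

```text
time: 21.52
position: [607.2, -69.5, 115.2]
ee_rot: [0.707, 0.707, 0.0, 0.0]
ft_force: [0.3, -0.3, -2.1]
finger_gap: 48.8
time: 21.78
position: [607.5, -69.6, 112.4]
ee_rot: [0.707, 0.707, 0.0, 0.001]
ft_force: [0.6, 0.1, -2.2]
finger_gap: 48.8
t 21.775 p [607.5 -69.6 112.4] gap 48.8 F [ 0.6  0.1 -2.2]
shift cm [ 0.02 -0.06  0.04] turn deg [ 0.09  0.03 -0.03]
```

```bash
python3 -m pendant '[[[0,0,0.15],[0,0,0],1],[[0,0,0],[0,0,0],1]]'; python3 -m pendant '[[[0,0,0.1],[0,0,0],1],[[0,0,0],[0,0,0],1]]'; python3 st.py c 112
```

```text
time: 22.02
position: [607.8, -69.8, 112.3]
ee_rot: [0.707, 0.707, 0.001, 0.001]
ft_force: [-0.2, -0.9, -2.2]
finger_gap: 49.2
time: 22.28
position: [607.8, -69.8, 112.1]
ee_rot: [0.707, 0.707, 0.001, 0.002]
ft_force: [-0.4, 1.1, -1.1]
finger_gap: 49.2
t 22.275 p [607.8 -69.8 112.1] gap 49.2 F [-0.4  1.1 -1.1]
shift cm [ 0.04 -0.09  0.01] turn deg [ 0.22  0.07 -0.04]
```

```bash
python3 -m pendant '[[[0,0,0],[0,0,0],0.4],[[0,0,0],[0,0,0],0],[[0,0,0],[0,0,0],0],[[0,0,0],[0,0,0],0],[[0,0,0],[0,0,0],0]]'; python3 -m pendant '[[[0,0,-2],[0,0,0],0],[[0,0,-4],[0,0,0],0],[[0,0,-4],[0,0,0],0],[[0,0,-3],[0,0,0],0],[[0,0,0],[0,0,0],0]]'; python3 st.py brown 240
```

```text
time: 22.9
position: [608.3, -69.8, 111.8]
ee_rot: [0.707, 0.707, 0.001, 0.002]
ft_force: [-0.8, -0.5, -0.2]
finger_gap: 85.4
time: 23.52
position: [607.2, -69.6, 244.7]
ee_rot: [0.707, 0.707, 0.001, 0.001]
ft_force: [0.1, -0.1, -0.5]
finger_gap: 85.3
t 23.525 p [607.2 -69.6 244.7] gap 85.3 F [ 0.1 -0.1 -0.5]
shift cm [ 32.96 -22.94   0.38] turn deg [ 0.16  0.06 -0.03]
```

```bash
python3 -m pendant '[[[4.5,-3.1,0],[0,0,0],0],[[4.5,-3.1,0],[0,0,0],0],[[4.5,-3.1,0],[0,0,0],0],[[4.5,-3.1,0],[0,0,0],0],[[4.5,-3.1,0],[0,0,0],0],[[4.5,-3.1,0],[0,0,0],0],[[3.5,-2.4,0],[0,0,0],0],[[1.5,-1,0],[0,0,0],0],[[0,0,0],[0,0,0],0],[[0,0,0],[0,0,0],0]]';python3 st.py brown 160;python3 - <<'E'
from h import *
m=manip.camera_model("wrist");cv2.imwrite("pics/w5.png",manip.grab_frame("wrist"))
print(proj(m,(378,260.2,127)))
E
```

```text
time: 24.78
position: [378.4, 257.9, 232.0]
ee_rot: [0.708, 0.706, -0.005, -0.001]
ft_force: [0.0, 0.1, 0.2]
finger_gap: 85.1
t 24.775 p [378.4 257.9 232. ] gap 85.1 F [0.  0.1 0.2]
shift cm [0.27 0.02 7.2 ] turn deg [-0.51  0.27 -0.11]
(np.float64(320.46363555030536), np.float64(237.7195017902824))
```

View pics/w5.png

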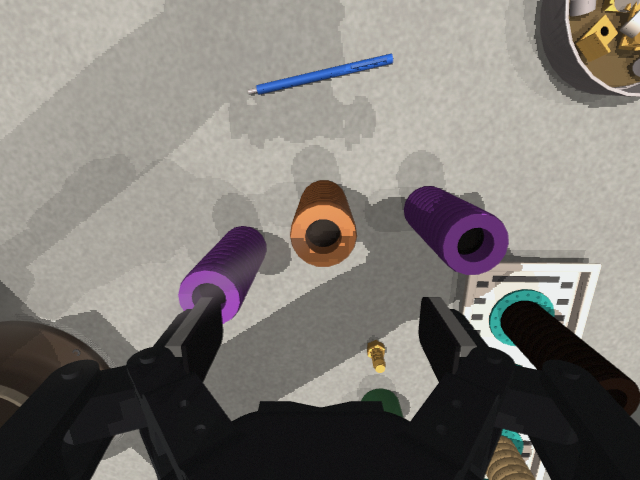

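Brown top is at (324,236), about 1–2 mm from the prediction. The purple decoys are clear of the fingers. Descending.

```bash
python3 -m pendant '[[[0.2,0,1.5],[-0.4,0.2,0],0],[[0,0,2.5],[0,0,0],0],[[0,0,2.5],[0,0,0],0],[[0,0,0],[0,0,0],0]]'; python3 st.py brown 92
```

```text
time: 25.32
position: [380.9, 256.5, 165.0]
ee_rot: [0.71, 0.704, -0.001, 0.0]
ft_force: [-0.3, -0.3, -0.2]
finger_gap: 85.5
t 25.325 p [380.9 256.5 165. ] gap 85.5 F [-0.3 -0.3 -0.2]
shift cm [ 0.38 -0.29  7.3 ] turn deg [-0.07  0.08 -0.54]
```

```bash
python3 -m pendant '[[[0.3,-0.3,1],[0,0,-0.5],0],[[0,0,2],[0,0,0],0],[[0,0,2],[0,0,0],0],[[0,0,1.5],[0,0,0],0],[[0,0,0],[0,0,0],0]]'; python3 st.py brown 92
```

```text
time: 25.95
position: [380.2, 260.1, 100.8]
ee_rot: [0.708, 0.706, 0.002, 0.001]
ft_force: [0.4, -0.3, -0.1]
finger_gap: 85.5
t 25.95 p [380.2 260.1 100.8] gap 85.5 F [ 0.4 -0.3 -0.1]
shift cm [ 0.01 -0.23  0.88] turn deg [ 0.19 -0.1  -0.11]
```

```bash
python3 -m pendant '[[[0,-0.2,0.7],[0.2,0,0],0],[[0,0,0],[0,0,0],0],[[0,0,0],[0,0,0],1],[[0,0,0],[0,0,0],1],[[0,0,0],[0,0,0],1],[[0,0,0],[0,0,0],1],[[0,0,0],[0,0,0],1],[[0,0,0],[0,0,0],1]]'; python3 st.py brown 92; python3 -m pendant '[[[0,0,-3],[0,0,0],1],[[0,0,-4],[0,0,0],1],[[0,0,-4],[0,0,0],1],[[0,0,-4],[0,0,0],1],[[0,0,-2.5],[0,0,0],1],[[0,0,0],[0,0,0],1]]'; python3 st.py b 265
```

```text
time: 26.95
position: [379.4, 261.1, 95.7]
ee_rot: [0.708, 0.707, 0.002, -0.0]
ft_force: [0.3, 0.9, -0.4]
finger_gap: 48.7
t 26.95 p [379.4 261.1  95.7] gap 48.7 F [ 0.3  0.9 -0.4]
shift cm [-0.09 -0.14  0.37] turn deg [ 0.15 -0.22 -0.1 ]
time: 27.7
position: [377.5, 259.4, 273.3]
ee_rot: [0.708, 0.707, -0.001, -0.001]
ft_force: [0.2, 0.3, -1.1]
finger_gap: 48.7
t 27.7 p [377.5 259.4 273.3] gap 48.7 F [ 0.2  0.3 -1.1]
shift cm [-23.08  22.69   0.77] turn deg [-0.13 -0.02 -0.1 ]
```

```bash
python3 -m pendant '[[[-3,2,0],[0,0,0],1],[[-4,4,0],[0,0,0],1],[[-4,4,0],[0,0,0],1],[[-4,4,0],[0,0,0],1],[[-4,4,0],[0,0,0],1],[[-2.8,3,0],[0,0,0],1],[[-1,1,0],[0,0,0],1],[[0,0,0],[0,0,0],1],[[0,0,0],[0,0,0],1]]'; python3 st.py b 180
```

```text
time: 28.82
position: [599.6, 25.3, 256.3]
ee_rot: [0.706, 0.708, -0.008, -0.007]
ft_force: [-0.5, 0.4, -1.3]
finger_gap: 49.0
t 28.825 p [599.6  25.3 256.3] gap 49.0 F [-0.5  0.4 -1.3]
shift cm [0.29 0.6  7.62] turn deg [-1.21  0.02  0.14]
```

```bash
python3 -m pendant '[[[0.3,0.5,1.5],[-1.2,0,0.1],1],[[0,0,2.5],[0,0,0],1],[[0,0,2.5],[0,0,0],1],[[0,0,0],[0,0,0],1],[[0,0,0],[0,0,0],1]]'; python3 st.py b 130
```

```text
time: 29.45
position: [600.9, 34.4, 193.1]
ee_rot: [0.704, 0.71, 0.002, 0.001]
ft_force: [-0.1, 0.2, -1.1]
finger_gap: 49.0
t 29.45 p [600.9  34.4 193.1] gap 49.0 F [-0.1  0.2 -1.1]
shift cm [-0.62  0.28  6.31] turn deg [ 0.23 -0.06  0.51]
```

```bash
python3 -m pendant '[[[-0.6,0.3,0.5],[0.2,0,0.5],1],[[0,0,0],[0,0,0],1],[[0,0,0],[0,0,0],1]]'; python3 st.py b 130
```

```text
time: 29.82
position: [605.1, 28.3, 190.4]
ee_rot: [0.707, 0.707, 0.002, 0.001]
ft_force: [-0.6, -0.3, -2.3]
finger_gap: 49.0
t 29.825 p [605.1  28.3 190.4] gap 49.0 F [-0.6 -0.3 -2.3]
shift cm [-0.02 -0.13  6.04] turn deg [ 0.23 -0.07 -0.01]
```

```bash
python3 -m pendant '[[[0,-0.1,1.5],[0.2,0,0],1],[[0,0,2],[0,0,0],1],[[0,0,1.8],[0,0,0],1],[[0,0,0],[0,0,0],1],[[0,0,0],[0,0,0],1]]'; python3 st.py b 120
```

```text
time: 30.45
position: [603.6, 28.1, 133.4]
ee_rot: [0.707, 0.707, -0.0, -0.001]
ft_force: [0.2, -1.0, -0.6]
finger_gap: 49.0
t 30.45 p [603.6  28.1 133.4] gap 49.0 F [ 0.2 -1.  -0.6]
shift cm [0.01 0.04 1.34] turn deg [-0.08 -0.07 -0.04]
```

```bash
python3 -m pendant '[[[0,0,1.2],[0,0,0],1],[[0,0,0.5],[0,0,0],1],[[0,0,0],[0,0,0],1]]'; python3 st.py b 111.7
```

```text
time: 30.82
position: [604.2, 28.1, 116.2]
ee_rot: [0.707, 0.707, 0.001, -0.0]
ft_force: [0.1, 0.1, -2.4]
finger_gap: 49.0
t 30.825 p [604.2  28.1 116.2] gap 49.0 F [ 0.1  0.1 -2.4]
shift cm [ 0.   -0.02  0.45] turn deg [ 0.02 -0.08 -0.04]
```

```bash
python3 -m pendant '[[[0,0,0.4],[0,0,0],1],[[0,0,0],[0,0,0],1]]'; python3 -m pendant '[[[0,0,0.15],[0,0,0],1],[[0,0,0],[0,0,0],1]]';python3 -m pendant '[[[0,0,0.15],[0,0,0],1],[[0,0,0],[0,0,0],1]]'; python3 st.py b 111.7
```

```text
time: 31.08
position: [604.3, 28.2, 112.3]
ee_rot: [0.707, 0.707, 0.001, -0.0]
ft_force: [0.3, -1.0, -1.4]
finger_gap: 48.7
time: 31.32
position: [604.8, 28.1, 111.9]
ee_rot: [0.707, 0.707, 0.001, 0.001]
ft_force: [-0.2, -0.3, -1.7]
finger_gap: 48.9
time: 31.58
position: [605.2, 28.0, 111.9]
ee_rot: [0.707, 0.707, 0.002, 0.001]
ft_force: [-0.2, 0.3, -1.5]
finger_gap: 48.8
t 31.575 p [605.2  28.  111.9] gap 48.8 F [-0.2  0.3 -1.5]
shift cm [ 0.02 -0.12  0.02] turn deg [ 0.25 -0.06 -0.04]
```

```bash
python3 -m pendant '[[[0,0,0],[0,0,0],0.4],[[0,0,0],[0,0,0],0],[[0,0,0],[0,0,0],0],[[0,0,0],[0,0,0],0],[[0,0,0],[0,0,0],0]]'; python3 -m pendant '[[[0,0,-2],[0,0,0],0],[[0,0,-4],[0,0,0],0],[[0,0,-4],[0,0,0],0],[[0,0,-4],[0,0,0],0],[[0,-4,0],[0,0,0],0],[[0,-5,0],[0,0,0],0],[[0,-5,0],[0,0,0],0],[[0,-5,0],[0,0,0],0],[[0,-4,0],[0,0,0],0],[[0,0,0],[0,0,0],0]]'; python3 - <<'E'
from h import *
s=manip.grab_frame("side")
cv2.imwrite("pics/s6.png",cv2.resize(s[140:320,220:420],None,fx=4,fy=3.3,interpolation=cv2.INTER_CUBIC))
s=manip.grab_frame("top");cv2.imwrite("pics/t6.png",s)
cv2.imwrite("pics/t6c.png",cv2.resize(s[150:270,225:415],None,fx=4,fy=4,interpolation=cv2.INTER_CUBIC))
E
```

```text
time: 32.2
position: [605.4, 28.1, 111.6]
ee_rot: [0.707, 0.707, 0.002, 0.001]
ft_force: [0.1, -0.3, -0.1]
finger_gap: 85.3
time: 33.45
position: [368.9, 28.1, 254.5]
ee_rot: [0.707, 0.707, 0.003, 0.002]
ft_force: [0.5, 0.0, -0.6]
finger_gap: 85.4
```

View pics/s6.png

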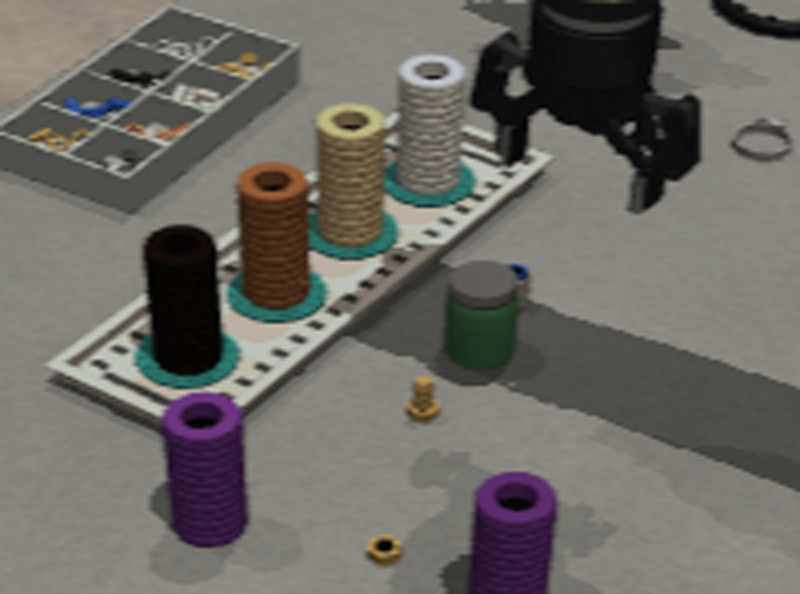

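View pics/t6c.png

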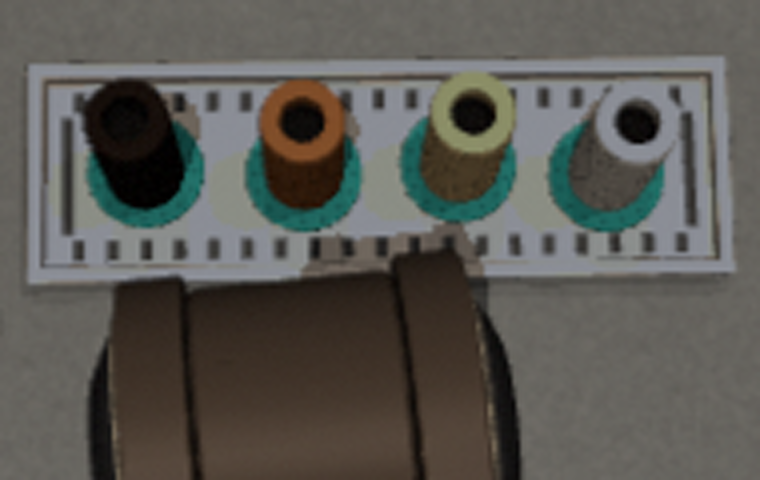

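Both views show all four upright, in order, on their discs. The jar looks unmoved. A numeric check from the top-rim centres: dark (127,120), brown (302,121), beige (474,112), white (636,122).

```bash
python3 - <<'E'
from h import *
m=manip.camera_model("top")
D={'a':(608.1,126.5),'b':(604,28.2),'c':(606.9,-69.4),'d':(599.7,-162.6)}
for k,(X,Y) in dict(a=(127,120),b=(302,121),c=(474,112),d=(636,122)).items():
    w=ray(m,(X+.5)/4-.5+225,(Y+.5)/4-.5+150,143); print(k,(w[:2]-D[k]).round(1))
a=cv2.imread("pics/side0.png");b=cv2.imread("pics/s6.png")
c=cv2.resize(a[140:320,220:420],None,fx=4,fy=3.3,interpolation=cv2.INTER_CUBIC)
jar=c[255:375,440:520]
r=cv2.matchTemplate(b[215:415,400:560],jar,cv2.TM_CCOEFF_NORMED);print('jar shift px/4',np.array(cv2.minMaxLoc(r)[3])-(40,40),r.max())
E
```

```text
a [-1.  -0.2]
b [ 0.3 -0.5]
c [ 0.6 -0.4]
d [-0.   0.9]
jar shift px/4 [0 1] 0.8768379
```

All four are within about 1 mm of their disc centres, and the jar hasn't moved. Handing in.

```bash
python3 -c "
from workcell import manip
o=manip.get_obs();print(o['time'],o['ft_force'],abs(o['qvel']).max())
print(manip.finish_job())"
```

```text
33.55 [ 0.262241   -0.18929539  0.24593679] 0.035045106033341725
the job is handed in; nothing more can be done
None
```

The four cartridges stand upright on the tray in the right order, and I handed the job in at about 33.6 s of the 112 s allowed. The housing is at −y, so white is on disc_d, beige on disc_c, brown on disc_b and dark on disc_a.

- **Centring:** in the last top picture each cartridge is about 1 mm or less from its disc centre (limit 12 mm, camera calibration good to about 2 mm).
- **Upright and clear:** the side picture shows all four upright with the gripper open and well away from them.
- **Jar and decoys:** the jar sits where it was, to within about a third of a pixel in the side view. I left the two purple look-alikes alone, and both still stand where they were.
- **Touchdown not confirmed by force:** the force readings gave no clear contact signal when I set the cartridges down. I released each one at the height worked out from its grip height, and the pictures agree with that. No check failed.

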